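# Tip a tag holder over onto the potting board

### The arm

A 6-joint arm with a two-finger parallel gripper is mounted at the origin on the work surface. World frame = base frame: x ahead of the robot, y to its left, z up, the work surface at z = 0. Lengths are in m, angles in rad, forces in N, time in s.
With the tool pointing down it reaches from about 0.425 to 0.925 m from the base axis. Payload 12.5 kg.
Tool frame: the origin (TCP) lies between the finger pads; the fingertips stand 22 mm ahead of it and the grasp point (between the pads) lies 3 mm ahead of it; x points along the fingers, z is the direction in which the jaws open and shut, and the axes are right-handed (so a half turn about x gives the same grasp; the last joint's range is limited). The gripper opens to 85 mm and grips with 20 to 120 N. Pads are 22 mm wide; open, the fingers measure 114 mm over their backs; the gripper's body (76 mm by 85 mm) begins 54 mm behind the grasp point. The pads swing forward as they close: fully open they stand 13 mm farther back than shut.
Start: joints at [1.149, 0.491, 1.559, -0, 1.092, -0.106], TCP at [0.194, 0.594, 0.253] pointing down, gripper open.
Joint ranges: [-3.1, 3.1], [-0.84, 2.19], [0.05, 2.79], [-1.13, 4.28], [0.06, 2.93], [-2.69, 2.69]. Speed limits (rad/s): [2.22, 2.22, 2.79, 3.14, 3.14, 3.14].

### API

Orientations are given as [roll, pitch, yaw] about the fixed x, y, z axes, in that order (R = Rz(yaw) Ry(pitch) Rx(roll)).
In Python, from cell import arm gives the robot as it stands.
- The arm moves only by the tool move_arm, never from a script. Its arguments are lists of equal length, an entry for each row: "delta_pos": the shift along the tool's x, y, z in cm, a list of three; "yaw": the turn about the tool's x in degrees; "claw": the opening, from -1 (shut) to 1 (fully open). In form: {"delta_pos": [[dx, dy, dz], ...], "yaw": [yaw, ...], "claw": [claw, ...]}. A call has 1 to 5 rows; each row shifts and turns the commanded pose from where the row before left it, along the tool's axes as they then stand; what a row does not reach is not made up. A row lasts 1/8 s, in which the tool goes at most 62.5 mm and 10.7 degrees, less where a joint would pass 70% of its speed; a pose out of reach is approached as far as the arm can. A call with a gripper value outside its range is refused whole. The fingers move at their own pace and stop on an object; the grip force is fixed at half the most. Time passes only in rows, so rows that do not move let the fingers close. It gives the time, the measured TCP pose, the force and the opening at its end, in the units of the state.
- arm.state(): the state, without advancing time (a new reading comes with each control period).
- arm.camera(name): name is "scene" or "top"; returns a dict with "pixels" (480x640x3 uint8, red, green, blue), "range_z" (480x640 float32, m along the optical axis (not along the pixel's ray), 0 where there is no reading), "K" (3x3 intrinsics, pixels), "R" (3x3) and "t" (3): a world point X has camera coordinates R X + t. Camera axes: x right, y down, z forward; pixel columns grow to the right and rows downward; lengths in m; the calibration is good to about 2 mm. A picture is of the moment at which its call begins.
- arm.sign_off(): hands the job in, once; it reports no verdict.
The state is a dict: "time_s": time; "q": joint angles; "joint_velocities": joint speeds; "tau": joint torques, N m; "ee_pos": TCP position; "tcp_rot": TCP orientation; "wrist_force": force on the tool from outside, world axes, zero at the start; "moment": the same for the moment, N m; "finger_gap": opening from 0.0 (shut) to 1.0 (fully open).
Only numpy, scipy, OpenCV 4.12 (cv2) and the standard library are available. Lean on these libraries where they do the work, as an engineer would, in place of code of your own. Each camera call takes 0.05 s, during which the arm holds its last target.

### The job

The flat plant-tag holder lies slots-down on the bench, too wide to pick up: push it against the front edge of the raised potting board, keep it pressed there while you work its near edge up until it stands and tips over onto the board, then slide it in until it lies wholly on the wood. It must end lying flat on the board with its white slotted face up; never press on it with more than 20 N, and leave the pots, cup, tray, trowel and jar where they are.

Things in the scene. Friction and masses are not known exactly. Their poses are not given: they have to be found in the camera images.
- holder_mid (a point): Centre of the loose tag holder: hard silicone slab 100 mm (x) by 120 mm (y) by 12 mm (z), 0.11 to 0.22 kg, square edges. Orange back, white face with black slots. z points out of the orange back: up at the start. It starts on the bench before the board, x within 0.35 rad of the board's x. A fingertip pressing on its near edge with 5 to 10 N carries that edge up by friction.
- board: Potting board: pale wooden slab fixed to the bench, 160 mm deep (x, away from the robot), 440 mm wide (y), 18 mm high; origin at the centre of its underside. An equally high aluminium strip along its front is the wall to push against; it is fixed, but its face stands 1 to 11 mm out from the wood (varies, not measured: find by touch).
- board_edge (a point): Middle of the top front edge of the board's wood (80 mm in front of the board's centre, 18 mm above the bench); axes as the board's.
- small_pot: Bystander: small terracotta pot on one end of the board, rim radius 32 mm, 55 mm high; origin at centre of underside.
- tag_cup: Bystander: white cup on one end of the board, radius 28 mm, 55 mm high; origin at centre of underside.
- pot: Bystander: terracotta pot on the bench to the left, rim radius 62 mm, 110 mm high; origin at centre of underside.
- seed_tray: Bystander: green seed-starting tray, 240 x 170 x 50 mm, on the right; origin at centre of underside.
- trowel: Bystander: stainless trowel with wooden handle, 300 mm long, up to 27 mm high, on the right; origin near its middle at bench level, blade to its x.
- seed_jar: Bystander: amber jar with steel lid, radius 35 mm, 100 mm high, on the left; origin at centre of underside.
There are look-alikes about, which are no part of the job. Of the things like the part that bears holder_mid, leave any that is green; of the rest the smaller one is meant.

How it is judged:
On the way:
1. the holder is tipped up between about 35 and 100 degrees while bearing against the board's front edge (angle between holder_mid's own z axis and vertical between 0.6 and 1.75 rad and contact force between holder and board above 0.3 N and height (world z) of holder_mid below 0.085 m), for 0.1 s.
At the end, for the whole second after the job is handed in: The holder lies still and flat on the board (within 0.08 rad), slotted face up, its centre 24 mm above the bench within 4 mm and 45 to 125 mm behind the front edge of the board's wood (so at most about 5 mm of a squarely lying holder overhangs the wood) (angle between holder_mid's own z axis and vertical above 3.06 rad and height (world z) of holder_mid between 0.02 and 0.028 m and x of holder_mid in the frame of board_edge between 0.045 and 0.125 m and linear speed of holder below 0.01 m/s); the robot touches nothing.
It fails at once if the holder is pressed with more than 20 N (contact force between any of the fingers, the arm and holder above 20 N).
It fails at once if a bystander is moved more than 15 mm (distance of any of small_pot, tag_cup, pot, seed_tray, trowel, seed_jar from where it was at the start of the episode above 0.015 m).
It also fails if it takes over 70 s, if anything falls off the work surface, if the arm or the gripper's body presses on something with over 40 N, if the wrist force passes 120 N, or if a joint passes its speed limit or range.

## Working session

There is one attempt and no reset: what is moved stays moved. The work goes in short steps, Python scripts to look and compute and a tool call to move; the robot and the scene stay as the last step left them, time stands still between calls to the robot, and variables do not carry over. Pictures are saved under pics/ and viewed, and the job is handed in when it is done.

Besides the shell and the picture viewer there is one more tool, called after ">>>" as name([rows], argument=value, ...), one row to a line, values as JSON. move_arm: Moves the arm, as the interface text tells. Its arguments: {"type":"object","properties":{"delta_pos":{"type":"array"},"yaw":{"type":"array"},"claw":{"type":"array"}},"required":["delta_pos","yaw","claw"]}

```bash
ls; mkdir -p pics
python3 - <<'E'
from cell import arm
import cv2,numpy as np
s=arm.state();print(s)
for n in("scene","top"):
    c=arm.camera(n);cv2.imwrite(f"pics/{n}0.png",c["pixels"][:,:,::-1]);print(n,c["K"],c["R"],c["t"])
    np.savez(f"{n}0.npz",**c)
E
```

```text
pics
{'time_s': 0.0, 'q': array([ 1.14939450e+00,  4.91564407e-01,  1.55949457e+00, -6.40068301e-06,
        1.09167661e+00, -1.05592485e-01]), 'joint_velocities': array([-6.26089298e-04,  1.47793238e-03,  2.26774295e-07,  6.16621161e-04,
       -1.09451615e-03,  6.19167626e-04]), 'tau': array([-3.31220050e-03, -6.18449736e+01, -2.61598420e+01, -1.78605833e-04,
        4.02252379e-03,  7.71694005e-06]), 'ee_pos': array([0.19400243, 0.59390047, 0.25270917]), 'tcp_rot': array([ 3.04096679,  1.56965337, -1.98722858]), 'wrist_force': array([1.04417972, 0.9286854 , 0.1730762 ]), 'moment': array([-0.01130938, -0.02572855,  0.06428572]), 'finger_gap': 0.9954584585348861}
scene [[468.31263488   0.         315.01025037]
 [  0.         468.31263488 233.66307576]
 [  0.           0.           1.        ]] [[-0.57224263  0.82007004  0.00484745]
 [ 0.66245882  0.46573008 -0.58672294]
 [-0.48341151 -0.33253664 -0.80977324]] [ 0.30825287 -0.32285364  1.46783786]
top [[527.49546996   0.         322.85403463]
 [  0.         527.49546996 238.34550595]
 [  0.           0.           1.        ]] [[ 0.02752889 -0.99940435 -0.0208112 ]
 [-0.9975436  -0.02612421 -0.06499459]
 [ 0.0644122   0.02254931 -0.99766858]] [-0.02096655  0.54257915  1.19933763]
```

View pics/top0.png

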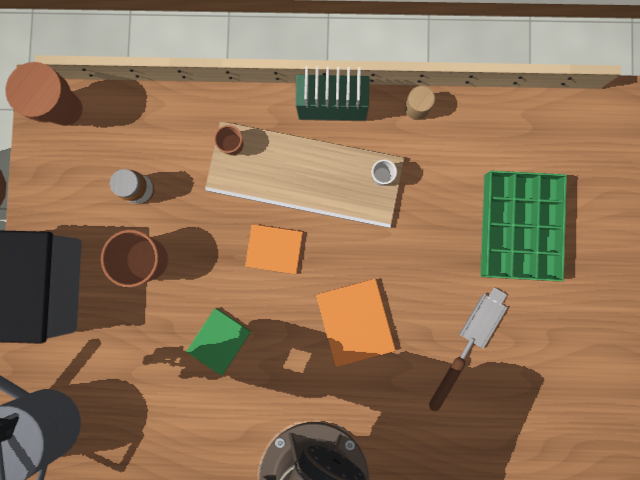

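View pics/scene0.png

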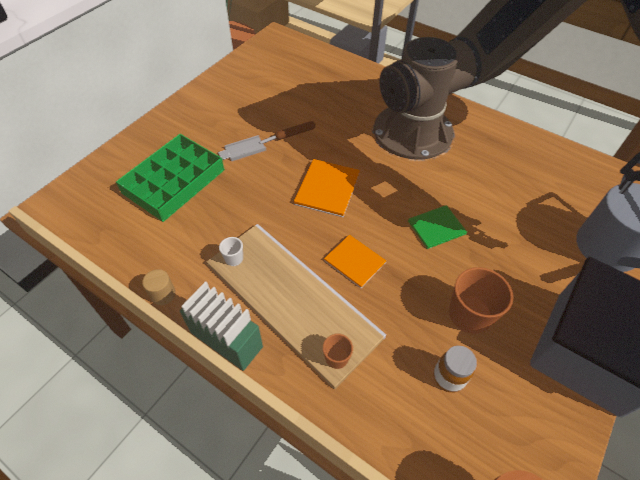

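The small orange slab at (275,249) in the top view is the holder. The larger orange slab at (357,322) and the green one at (218,342) are look-alikes. The board is the tilted quad (220,123)–(403,157)–(390,226)–(207,190), with the strip on its lower side, the small pot at (229,140) and the cup at (384,172).

```bash
cat > h.py <<'E'
import numpy as np,cv2
def ray(c,uv,z):
    K,R,t=c["K"],c["R"],c["t"]; C=-R.T@t
    d=R.T@np.linalg.inv(K)@np.array([uv[0],uv[1],1.0]); return C+d*(z-C[2])/d[2]
def tri(c1,p1,c2,p2):
    P1=c1["K"]@np.c_[c1["R"],c1["t"]];P2=c2["K"]@np.c_[c2["R"],c2["t"]]
    X=cv2.triangulatePoints(P1,P2,np.float64(p1),np.float64(p2))[:,0];return X[:3]/X[3]
def orange(c,near,lo=(5,150,120),hi=(18,255,255),amin=300):
    m=cv2.inRange(cv2.cvtColor(c["pixels"],cv2.COLOR_RGB2HSV),lo,hi)
    cs,_=cv2.findContours(m,cv2.RETR_EXTERNAL,cv2.CHAIN_APPROX_NONE)
    out=[k for k in cs if cv2.contourArea(k)>amin]
    return min(out,key=lambda k:np.hypot(*(cv2.minAreaRect(k)[0]-np.array(near))))
def quad(k):
    for e in np.arange(2,15,.5):
        a=cv2.approxPolyDP(k,e,True)
        if len(a)==4:return a[:,0,:]
    return cv2.boxPoints(cv2.minAreaRect(k))
E
python3 - <<'E'
from h import *
T=dict(np.load("top0.npz"));S=dict(np.load("scene0.npz"))
for n,c,p in(("top",T,(275,249)),("sc",S,(355,260))):
    k=orange(c,p,(5,200,150)); q=quad(k);print(n,q.tolist(),cv2.contourArea(k))
    for u in q: print(np.round(ray(c,u,.012),4))
    m=cv2.moments(k);ce=(m['m10']/m['m00'],m['m01']/m['m00']);print(ce,ray(c,ce,.012))
    if n=="top":ct=ce
print("tri",tri(T,ct,S,ce))
for z,name,u in((.018,'wood FL',(207,188)),(.018,'strip FR',(390,226)),(.018,'BL',(220,123)),(.018,'BR',(403,157)),(.055,'spot',(229,138)),(.055,'cup',(384,171))):print(name,np.round(ray(T,u,z),4))
a=T["pixels"][110:290,190:420,::-1];cv2.imwrite("pics/crop.png",cv2.resize(a,None,fx=3.4,fy=3.3,interpolation=cv2.INTER_CUBIC))
E
```

```text
Traceback (most recent call last):
  File "h.py", line 12, in orange
    return min(out,key=lambda k:np.hypot(*(cv2.minAreaRect(k)[0]-np.array(near))))
ValueError: min() iterable argument is empty
```

```bash
cat > m.py <<'E'
from h import *
T=dict(np.load("top0.npz"));S=dict(np.load("scene0.npz"))
print(cv2.cvtColor(T["pixels"],cv2.COLOR_RGB2HSV)[249,275],cv2.cvtColor(S["pixels"],cv2.COLOR_RGB2HSV)[260,355],cv2.cvtColor(T["pixels"],cv2.COLOR_RGB2HSV)[260,220])
for n,c,p in(("top",T,(275,249)),("sc",S,(355,260))):
    k=orange(c,p,(5,175,200)); q=quad(k);print(n,q.tolist(),cv2.contourArea(k))
    for u in q: print(np.round(ray(c,u,.012),4))
    m=cv2.moments(k);ce=(m['m10']/m['m00'],m['m01']/m['m00']);print(ce,ray(c,ce,.012))
    if n=="top":ct=ce
print("tri",tri(T,ct,S,ce))
for z,name,u in((.018,'wood FL',(207,188)),(.018,'strip FR',(390,226)),(.018,'BL',(220,123)),(.018,'BR',(403,157)),(.055,'spot',(229,138)),(.055,'cup',(384,171))):print(name,np.round(ray(T,u,z),4))
a=T["pixels"][110:290,190:420,::-1];cv2.imwrite("pics/crop.png",cv2.resize(a,None,fx=3.4,fy=3.3,interpolation=cv2.INTER_CUBIC))
a=S["pixels"][210:400,190:400,::-1];cv2.imwrite("pics/crop2.png",cv2.resize(a,None,fx=3.,fy=3.,interpolation=cv2.INTER_CUBIC))
E
python3 m.py
```

```text
[ 14 166 229] [ 17 255 225] [ 13 125 159]Traceback (most recent call last):
  File "m.py", line 5, in <module>
    k=orange(c,p,(5,175,200)); q=quad(k);print(n,q.tolist(),cv2.contourArea(k))
  File "h.py", line 12, in orange
    return min(out,key=lambda k:np.hypot(*(cv2.minAreaRect(k)[0]-np.array(near))))
ValueError: min() iterable argument is empty
```

```bash
sleep 3
sed -i 's/(5,175,200)/(5,150,190)/' m.py; sed -i 's/hi=(18,/hi=(21,/' h.py; python3 m.py
```

```text
[ 14 166 229] [ 17 255 225] [ 13 125 159]
top [[251, 225], [245, 266], [295, 273], [301, 232]] 2103.0
[0.57   0.1618 0.012 ]
[0.4744 0.1723 0.012 ]
[0.4614 0.0559 0.012 ]
[0.5567 0.0449 0.012 ]
(273.0180694246315, 248.95054683785068) [0.5156406  0.10859089 0.012     ]
sc [[348, 235], [325, 258], [361, 286], [386, 260]] 1564.5
[0.4657 0.0534 0.012 ]
[0.5588 0.0445 0.012 ]
[0.5753 0.1604 0.012 ]
[0.476  0.1726 0.012 ]
(355.3385533184191, 259.69979759241505) [0.51934325 0.10937178 0.012     ]
tri [0.51614376 0.10865074 0.00728896]
wood FL [0.6534 0.2668 0.018 ]
strip FR [ 0.5754 -0.1602  0.018 ]
BL [0.808  0.2426 0.018 ]
BR [ 0.737  -0.1872  0.018 ]
spot [0.7633 0.2123 0.055 ]
cup [ 0.6958 -0.1405  0.055 ]
```

```bash
sleep 3
```

```text
(no output)
```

View pics/crop.png

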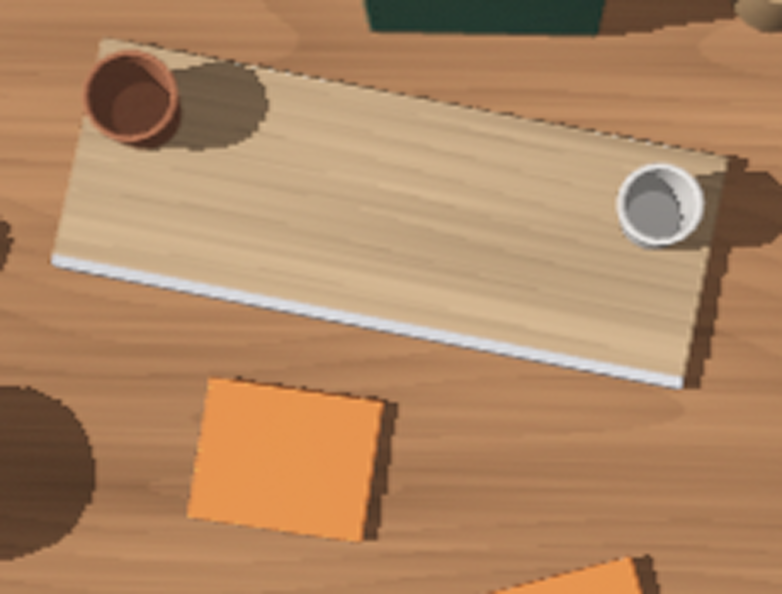

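View pics/crop2.png

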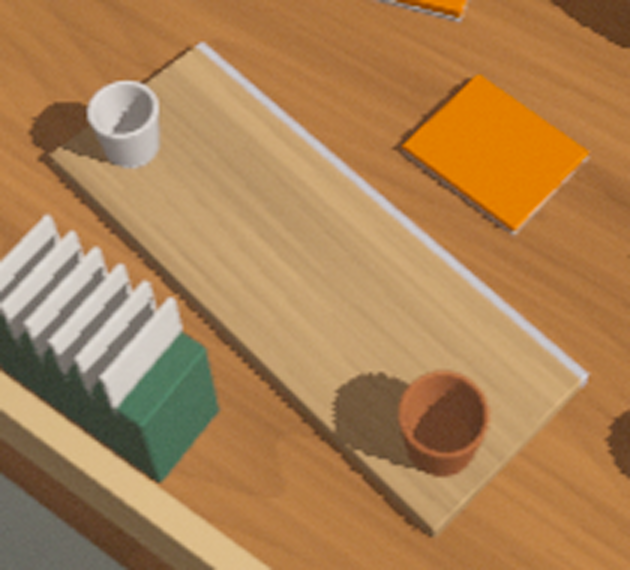

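```bash
cat > g.py <<'E'
from h import *
from scipy.spatial.transform import Rotation as Ro
T=dict(np.load("top0.npz"))
# strip front: fit line of bottom border from bright low-sat mask
hsv=cv2.cvtColor(T["pixels"],cv2.COLOR_RGB2HSV);m=cv2.inRange(hsv,(0,0,150),(180,55,255))
m[:180]=0;m[232:]=0;m[:,:200]=0;m[:,395:]=0
ys,xs=np.nonzero(m)
cols=[(x,ys[xs==x].min(),ys[xs==x].max()) for x in np.unique(xs) if 215<x<385]
A=np.array(cols,float);f=np.polyfit(A[:,0],A[:,2]+.5,1);g=np.polyfit(A[:,0],A[:,1]-.5,1)
P=lambda f,x:ray(T,(x,np.polyval(f,x)),.018)
a,b=P(f,230),P(f,370);yb=(a-b)/np.linalg.norm(a-b);xb=np.array([yb[1],-yb[0],0])
print("board yaw",np.degrees(np.arctan2(xb[1],xb[0])),"strip face offset",xb@a,xb@b,"wood/strip edge",xb@P(g,230),xb@P(g,370))
bl,br=ray(T,(219.5,122),.018),ray(T,(404.5,156.5),.018);print("back edge",xb@bl,xb@br,"=>wood front",(xb@bl+xb@br)/2-.16,"center lateral",yb@(bl+br)/2)
h=np.array([.518,.109,0]);print("holder xb,yb",xb@h,yb@h,"xb,yb",xb,yb)
for n,p in(("spot",(.763,.212,0)),("cup",(.696,-.14,0))):print(n,xb@p,yb@p)
E
python3 g.py
python3 - <<'E'
from cell import arm
import numpy as np
from scipy.spatial.transform import Rotation as Ro
s=arm.state();print(np.round(Ro.from_euler('xyz',s["tcp_rot"]).as_matrix(),4),s["ee_pos"])
E
```

```text
board yaw -10.022140082302112 strip face offset 0.5912025592122991 0.591202559212299 wood/strip edge 0.5917782665698283 0.622062435792432
back edge 0.7555125959836798 0.7601352353543552 =>wood front 0.5978239156690175 center lateral 0.16094209983734037
holder xb,yb 0.49112649027932204 0.19748359563749834 xb,yb [ 0.98474058 -0.17402871  0.        ] [0.17402871 0.98474058 0.        ]
spot 0.7144629748087595 0.3415489095684802
cup 0.7097434624679628 -0.016739697846359456
[[-4.000e-04 -9.506e-01  3.105e-01]
 [-9.000e-04  3.105e-01  9.506e-01]
 [-1.000e+00  1.000e-04 -1.000e-03]] [0.19402149 0.59394391 0.25278837]
```

>>> move_arm([
  [0,0,0],
  [0,-3.2,-4.2],
  [0,-3.2,-4.2],
  [0,-3.2,-4.2],
  [0,-3.2,-4.2],
], yaw=[-8.3,0,0,0,0], claw=[0.4,0.4,0.4,0.4,0.4])

```text
time_s: 0.72
ee_pos: [0.2921, 0.4052, 0.2531]
tcp_rot: [2.785, 1.571, -2.098]
wrist_force: [0.7, 0.2, -0.6]
finger_gap: 0.696
```

>>> move_arm([
  [0,-3.2,-4.2],
  [0,-3.2,-4.2],
  [0,-3.2,-4.2],
  [0,-3.2,-4.2],
  [0,-3.2,-4.2],
], yaw=[0,0,0,0,0], claw=[0.4,0.4,0.4,0.4,0.4])

```text
time_s: 1.35
ee_pos: [0.4141, 0.171, 0.2533]
tcp_rot: [-0.061, 1.571, 1.339]
wrist_force: [1.0, 0.8, -0.3]
finger_gap: 0.694
```

>>> move_arm([
  [0,-3.2,-4.2],
  [0,0,0],
], yaw=[0,0], claw=[0.4,0.4])

```text
time_s: 1.6
ee_pos: [0.4391, 0.1233, 0.2531]
tcp_rot: [2.756, 1.571, -2.132]
wrist_force: [1.0, 0.8, -0.6]
finger_gap: 0.7
```

>>> move_arm([
  [5,0,0],
  [5,0,0],
  [5,0,0],
  [5,0,0],
  [1.3,0,0],
], yaw=[0,0,0,0,0], claw=[0.4,0.4,0.4,0.4,0.4])

```text
time_s: 2.22
ee_pos: [0.4366, 0.1264, 0.0383]
tcp_rot: [1.849, 1.566, -3.033]
wrist_force: [-0.4, 0.5, 0.3]
finger_gap: 0.697
```

>>> move_arm([
  [0.6,0,0],
  [0.6,0,0],
  [0,0,0],
], yaw=[0,0,0], claw=[0.4,0.4,0.4])

```text
time_s: 2.6
ee_pos: [0.4384, 0.126, 0.0291]
tcp_rot: [-1.216, 1.569, 0.184]
wrist_force: [-0.7, -0.0, 0.2]
finger_gap: 0.701
```

```bash
cat > look.py <<'E'
import sys
from cell import arm
from h import *
tag=sys.argv[1]
for n in("scene","top"):
    c=arm.camera(n);np.savez(f"{n}{tag}.npz",**c)
    if n=="scene":a=c["pixels"][150:350,230:480]
    else:a=c["pixels"][110:310,190:440]
    cv2.imwrite(f"pics/{n}{tag}.png",cv2.resize(a[:,:,::-1],None,fx=3,fy=3,interpolation=cv2.INTER_CUBIC))
s=arm.state();print(s["time_s"],s["ee_pos"],s["wrist_force"])
E
python3 look.py 1
```

```text
2.7 [0.43833878 0.12588394 0.02907962] [-0.46311486 -0.73951106 -0.52705806]
```

View pics/scene1.png

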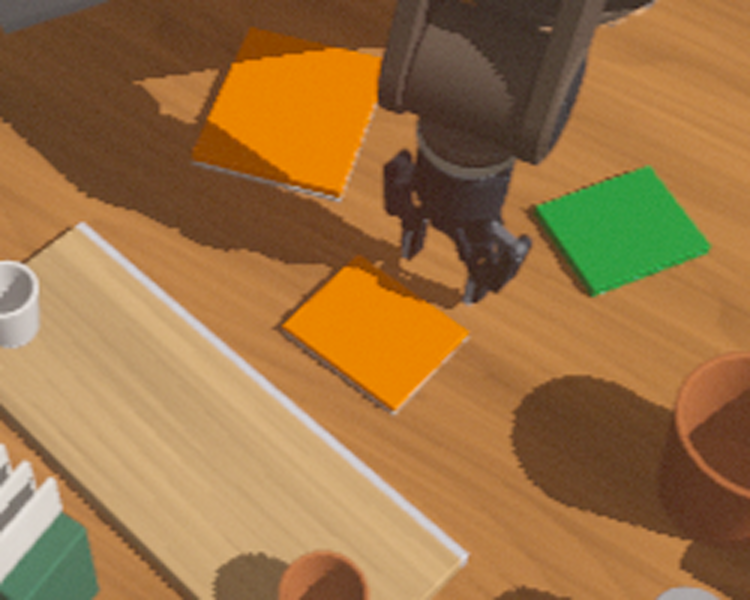

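View pics/top1.png

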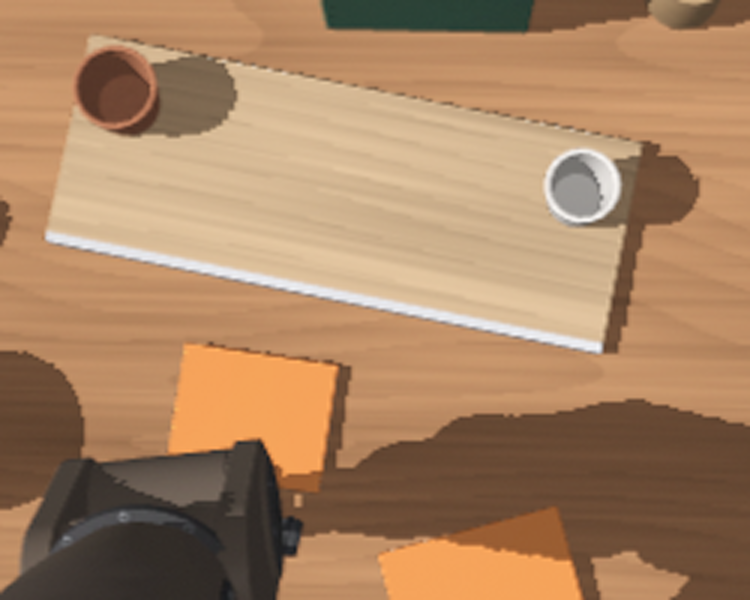

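The fingers stand in front of the near edge, at (410,250) and (475,295) in the scene crop. Next I feel for the bench to get the fingertip height.

>>> move_arm([
  [0.3,0,0],
  [0.1,0,0],
  [0,0,0],
], yaw=[0,0,0], claw=[0.4,0.4,0.4])

```text
time_s: 3.08
ee_pos: [0.438, 0.1258, 0.0243]
tcp_rot: [1.173, 1.571, 2.573]
wrist_force: [0.2, 0.4, 0.3]
finger_gap: 0.701
```

>>> move_arm([
  [0.1,0,0],
  [0.1,0,0],
  [0,0,0],
], yaw=[0,0,0], claw=[0.4,0.4,0.4])

```text
time_s: 3.45
ee_pos: [0.4379, 0.1258, 0.0222]
tcp_rot: [1.351, 1.571, 2.751]
wrist_force: [0.5, 0.4, -0.2]
finger_gap: 0.705
```

>>> move_arm([
  [0.1,0,0],
  [0.1,0,0],
  [0,0,0],
], yaw=[0,0,0], claw=[0.4,0.4,0.4])

```text
time_s: 3.82
ee_pos: [0.438, 0.1258, 0.0202]
tcp_rot: [0.968, 1.571, 2.368]
wrist_force: [-0.0, 0.5, 0.0]
finger_gap: 0.697
```

>>> move_arm([
  [0.1,0,0],
  [0.1,0,0],
  [0,0,0],
], yaw=[0,0,0], claw=[0.4,0.4,0.4])

```text
time_s: 4.2
ee_pos: [0.438, 0.1258, 0.0182]
tcp_rot: [1.182, 1.571, 2.582]
wrist_force: [0.3, 0.8, -0.1]
finger_gap: 0.702
```

>>> move_arm([
  [0.1,0,0],
  [0.1,0,0],
  [0,0,0],
], yaw=[0,0,0], claw=[0.4,0.4,0.4])

```text
time_s: 4.58
ee_pos: [0.438, 0.1258, 0.017]
tcp_rot: [-1.168, 1.57, 0.232]
wrist_force: [-1.9, -1.3, 14.4]
finger_gap: 0.701
```

>>> move_arm([
  [-0.43,0,-0.3],
  [0,-1.0,0],
  [0,-0.5,0],
  [0,-0.5,0],
  [0,-0.5,0],
], yaw=[0,0,0,0,0], claw=[0.4,0.4,0.4,0.4,0.4])

```text
time_s: 5.2
ee_pos: [0.4622, 0.1186, 0.0205]
tcp_rot: [1.704, 1.57, 3.104]
wrist_force: [-1.3, 1.1, -0.1]
finger_gap: 0.697
```

>>> move_arm([
  [0,-0.5,0],
  [0,-0.5,0],
  [0,-0.5,0],
  [0,-0.5,0],
  [0,-0.5,0],
], yaw=[0,0,0,0,0], claw=[0.4,0.4,0.4,0.4,0.4])

```text
time_s: 5.82
ee_pos: [0.4871, 0.1143, 0.0206]
tcp_rot: [-0.085, 1.571, 1.315]
wrist_force: [-1.0, -0.7, -0.8]
finger_gap: 0.702
```

```bash
python3 look.py 2
```

```text
5.925 [0.4874286  0.11426061 0.02063365] [ 0.16852193 -0.54430323  0.21854098]
```

View pics/scene2.png

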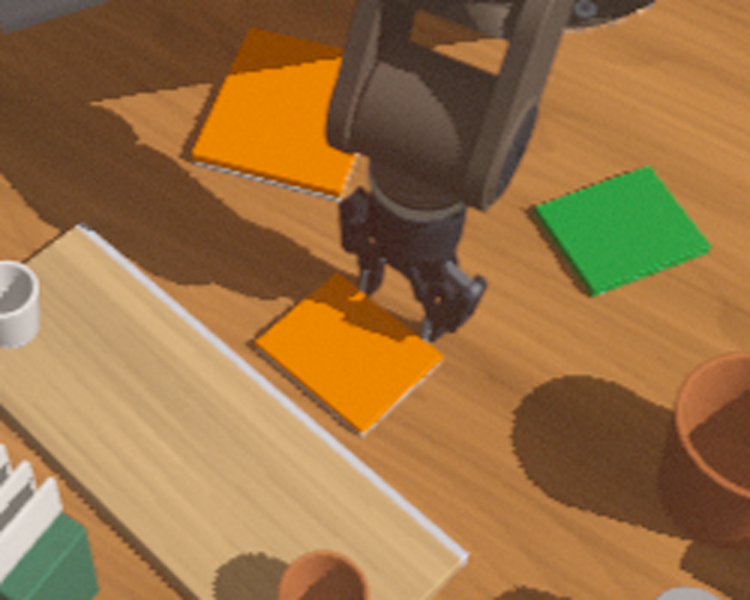

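Both fingers bear on the near edge. The holder has moved and squared up, and its far edge is close to the strip.

>>> move_arm([
  [0,-0.4,0],
  [0,-0.4,0],
  [0,-0.3,0],
  [0,-0.2,0],
  [0,-0.2,0],
], yaw=[0,0,0,0,0], claw=[0.4,0.4,0.4,0.4,0.4])

```text
time_s: 6.55
ee_pos: [0.5016, 0.1118, 0.0206]
tcp_rot: [0.971, 1.571, 2.371]
wrist_force: [-1.2, -0.5, 0.7]
finger_gap: 0.703
```

>>> move_arm([
  [0,-0.1,0],
  [0,-0.1,0],
  [0,0,0],
], yaw=[0,0,0], claw=[0.4,0.4,0.4])

```text
time_s: 6.92
ee_pos: [0.5036, 0.1115, 0.0206]
tcp_rot: [-1.051, 1.571, 0.348]
wrist_force: [-0.7, -0.1, -0.6]
finger_gap: 0.699
```

>>> move_arm([
  [0,-0.1,0],
  [0,-0.05,0],
  [0,0,0],
], yaw=[0,0,0], claw=[0.4,0.4,0.4])

```text
time_s: 7.3
ee_pos: [0.5051, 0.1112, 0.0206]
tcp_rot: [-0.962, 1.571, 0.438]
wrist_force: [-0.1, 0.0, -0.9]
finger_gap: 0.702
```

>>> move_arm([
  [0,-0.1,0],
  [0,-0.1,0],
  [0,0,0],
], yaw=[0,0,0], claw=[0.4,0.4,0.4])

```text
time_s: 7.68
ee_pos: [0.5072, 0.1109, 0.0206]
tcp_rot: [-1.101, 1.57, 0.299]
wrist_force: [-0.4, -1.3, 0.4]
finger_gap: 0.698
```

>>> move_arm([
  [0,-0.1,0],
  [0,-0.05,0],
  [0,0,0],
], yaw=[0,0,0], claw=[0.4,0.4,0.4])

```text
time_s: 8.05
ee_pos: [0.5081, 0.1107, 0.0206]
tcp_rot: [1.675, 1.57, 3.075]
wrist_force: [-3.5, 0.9, 1.3]
finger_gap: 0.697
```

```bash
python3 look.py 3
```

```text
8.15 [0.50804302 0.11065941 0.02054871] [-5.84508805  1.60164127  2.27390097]
```

View pics/scene3.png

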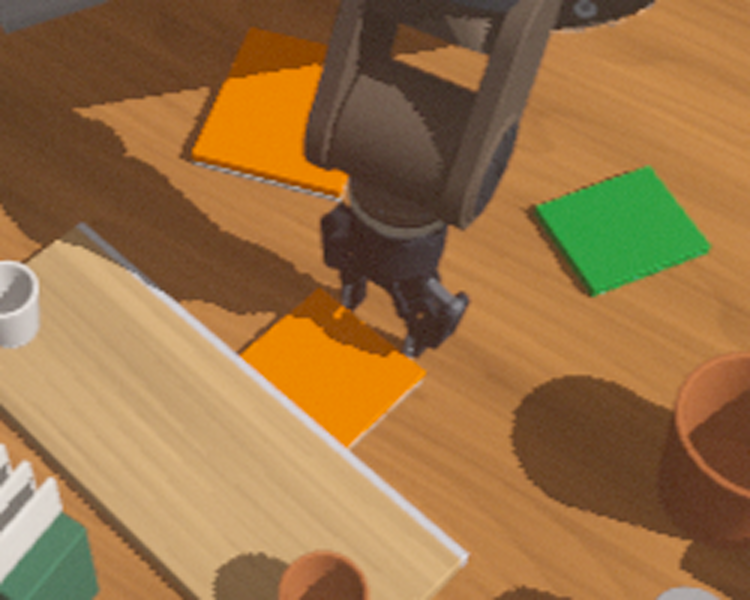

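View pics/top3.png

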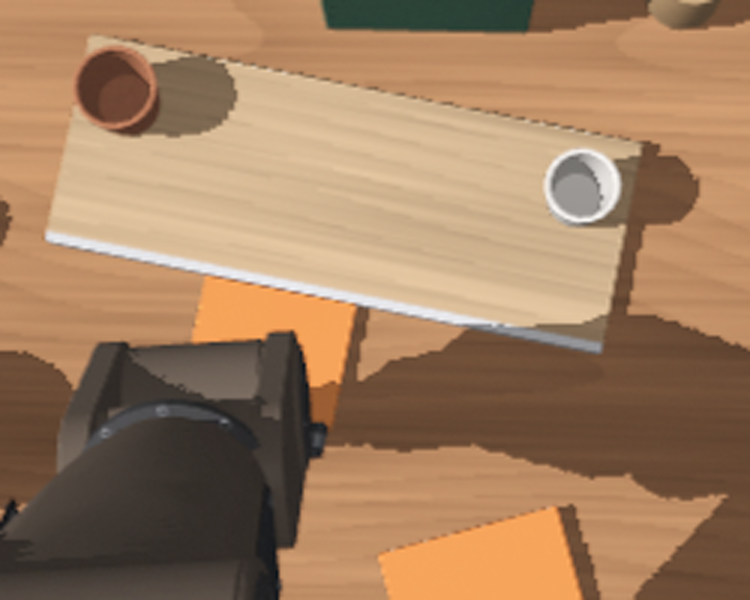

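Both views show the holder flush against the strip, at a force of about 6 N. I hold for a moment to check that the reading has settled.

>>> move_arm([
  [0,0,0],
  [0,0,0],
], yaw=[0,0], claw=[0.4,0.4])

```text
time_s: 8.4
ee_pos: [0.5081, 0.1107, 0.0206]
tcp_rot: [1.675, 1.57, 3.075]
wrist_force: [-5.2, 1.6, 2.4]
finger_gap: 0.695
```

```bash
python3 look.py 4
```

```text
8.5 [0.50809586 0.11067253 0.02055347] [-4.92610574  2.07077608  2.17112138]
```

Run:
```python
import numpy as np
L,t,h,p=100,12,3.3,.8
th=np.radians(np.arange(0,91,3))
x=L*(1-np.cos(th))-(t-h)*np.sin(th)+p*(np.cos(th)-1)
z=L*np.sin(th)-h*(1-np.cos(th))-p*np.sin(th)
for i in range(1,len(th)):print(round(np.degrees(th[i])),"[%.2f, %.2f, 0]"%(-(z[i]-z[i-1])/10,-(x[i]-x[i-1])/10),"cum x %.2f z %.2f"%(x[i],z[i]))
```

```text
3 [-0.52, 0.03, 0] cum x -0.32 z 5.19
6 [-0.52, 0.00, 0] cum x -0.37 z 10.35
9 [-0.51, -0.02, 0] cum x -0.14 z 15.48
12 [-0.51, -0.05, 0] cum x 0.36 z 20.55
15 [-0.50, -0.08, 0] cum x 1.13 z 25.56
18 [-0.49, -0.10, 0] cum x 2.17 z 30.49
21 [-0.48, -0.13, 0] cum x 3.47 z 35.33
24 [-0.47, -0.16, 0] cum x 5.04 z 40.06
27 [-0.46, -0.18, 0] cum x 6.86 z 44.68
30 [-0.45, -0.21, 0] cum x 8.94 z 49.16
33 [-0.43, -0.23, 0] cum x 11.27 z 53.50
36 [-0.42, -0.26, 0] cum x 13.83 z 57.68
39 [-0.40, -0.28, 0] cum x 16.63 z 61.69
42 [-0.38, -0.30, 0] cum x 19.66 z 65.53
45 [-0.36, -0.32, 0] cum x 22.90 z 69.18
48 [-0.34, -0.35, 0] cum x 26.36 z 72.63
51 [-0.32, -0.37, 0] cum x 30.01 z 75.87
54 [-0.30, -0.38, 0] cum x 33.85 z 78.89
57 [-0.28, -0.40, 0] cum x 37.88 z 81.69
60 [-0.26, -0.42, 0] cum x 42.07 z 84.26
63 [-0.23, -0.43, 0] cum x 46.41 z 86.59
66 [-0.21, -0.45, 0] cum x 50.90 z 88.67
69 [-0.18, -0.46, 0] cum x 55.53 z 90.49
72 [-0.16, -0.47, 0] cum x 60.27 z 92.06
75 [-0.13, -0.49, 0] cum x 65.12 z 93.37
78 [-0.10, -0.49, 0] cum x 70.07 z 94.42
81 [-0.08, -0.50, 0] cum x 75.09 z 95.19
84 [-0.05, -0.51, 0] cum x 80.18 z 95.70
87 [-0.02, -0.51, 0] cum x 85.32 z 95.94
90 [0.00, -0.52, 0] cum x 90.50 z 95.90
```

>>> move_arm([
  [0,-0.03,0],
  [-0.2,0,0],
  [-0.2,0.01,0],
  [-0.1,0.01,0],
], yaw=[0,0,0,0], claw=[0.4,0.4,0.4,0.4])

```text
time_s: 9.0
ee_pos: [0.5082, 0.1107, 0.0254]
tcp_rot: [1.581, 1.57, 2.98]
wrist_force: [-4.0, 3.3, -1.4]
finger_gap: 0.7
```

```bash
python3 look.py 5
```

```text
9.1 [0.50822871 0.11067818 0.0254845 ] [-3.89426272  2.50503985 -0.18445823]
```

View pics/scene5.png

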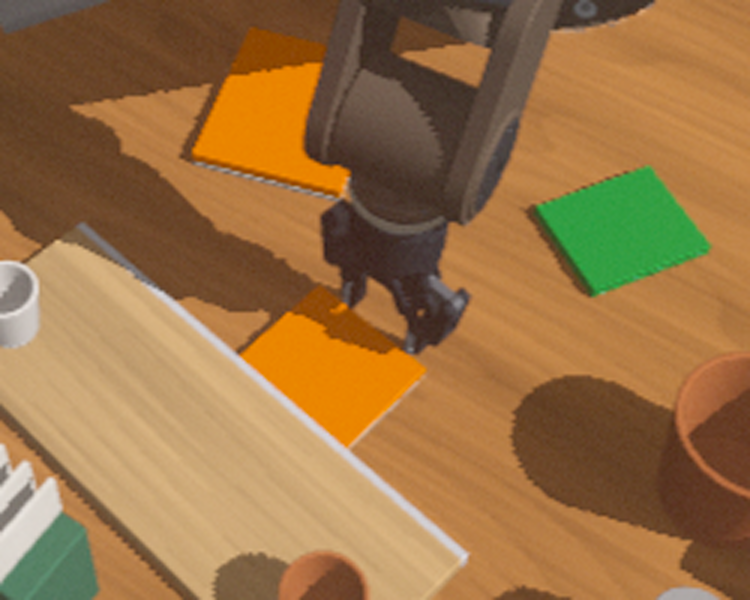

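```bash
cat > cor.py <<'E'
import sys
from h import *
for tag in sys.argv[1:]:
    S=dict(np.load(f"scene{tag}.npz"))
    k=orange(S,(345,275),(5,200,100)); q=cv2.approxPolyDP(k,2.5,True)[:,0,:]
    q=k[:,0,:]
    R=q[q[:,0].argmax()];B=q[q[:,1].argmax()];print(tag,"right",R,"bottom",B,cv2.contourArea(k))
    a=S["pixels"][255:310,300:385,::-1];cv2.imwrite(f"pics/z{tag}.png",cv2.resize(a,None,fx=9,fy=9,interpolation=cv2.INTER_NEAREST))
E
python3 cor.py 4 5
```

```text
4 right [371 275] bottom [345 298] 1582.5
5 right [371 273] bottom [345 298] 1616.5
```

View pics/z5.png

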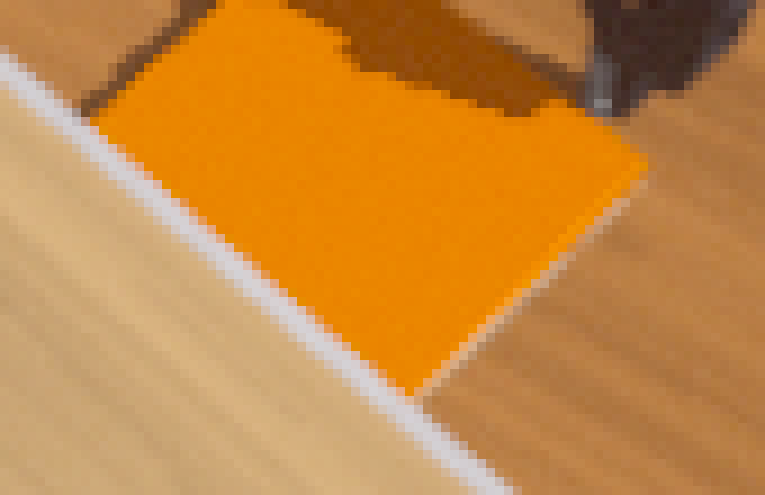

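View pics/z4.png

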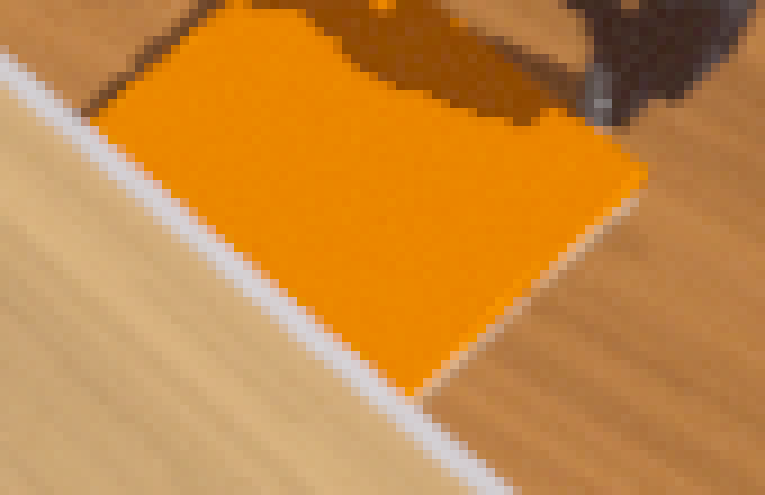

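The near corner rose from (371,275) to (371,273), about 1.5 px or roughly 5 mm, so the edge is being carried up. Continuing along the arc with slightly more press.

>>> move_arm([
  [0,-0.03,0.02],
  [-0.26,0,0],
  [-0.26,0,0],
  [-0.26,-0.01,0],
  [-0.26,-0.01,0],
], yaw=[0,0,0,0,0], claw=[0.4,0.4,0.4,0.4,0.4])

```text
time_s: 9.72
ee_pos: [0.5089, 0.1107, 0.036]
tcp_rot: [1.536, 1.57, 2.936]
wrist_force: [-4.9, 2.3, -1.0]
finger_gap: 0.7
```

```bash
python3 look.py 6; python3 cor.py 6
```

```text
9.825 [0.50894941 0.1107351  0.03617478] [-4.89117112  3.2133323  -0.79523941]
6 right [372 271] bottom [345 298] 1697.0
```

View pics/z6.png

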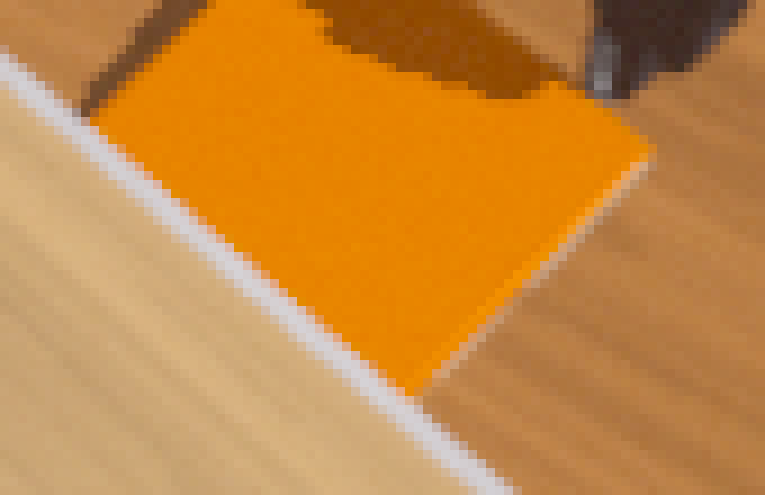

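The corner is now at (372,271) and the sliver under the near edge shows it is lifted about 15 mm. Continuing.

>>> move_arm([
  [-0.25,-0.04,0.02],
  [-0.25,-0.03,0],
  [-0.25,-0.04,0],
  [-0.25,-0.04,0],
], yaw=[0,0,0,0], claw=[0.4,0.4,0.4,0.4])

```text
time_s: 10.32
ee_pos: [0.5106, 0.1106, 0.0462]
tcp_rot: [0.33, 1.571, 1.73]
wrist_force: [-5.3, 1.5, -0.1]
finger_gap: 0.699
```

>>> move_arm([
  [-0.25,-0.05,0.02],
  [-0.24,-0.05,0],
  [-0.24,-0.06,0],
  [-0.24,-0.07,0],
], yaw=[0,0,0,0], claw=[0.4,0.4,0.4,0.4])

```text
time_s: 10.82
ee_pos: [0.5132, 0.1104, 0.0559]
tcp_rot: [-1.264, 1.57, 0.136]
wrist_force: [-3.1, -0.2, -0.5]
finger_gap: 0.7
```

```bash
python3 look.py 7; python3 cor.py 7
```

```text
10.925 [0.51319481 0.11042798 0.05600099] [-2.68811084 -0.23415862 -0.60004721]
7 right [371 268] bottom [345 298] 1785.5
```

View pics/scene7.png

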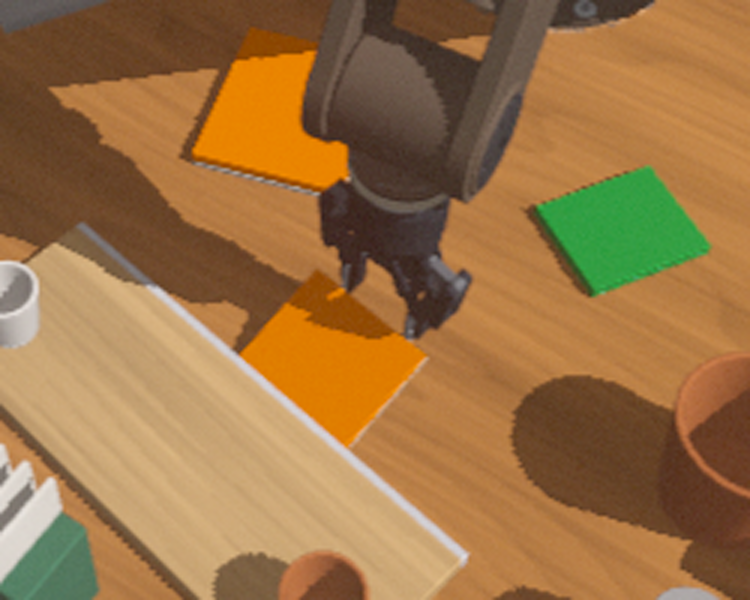

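Still following at about 20°. The press has dropped to 3 N, so I add to it.

>>> move_arm([
  [0,-0.04,0],
  [-0.24,-0.08,0],
  [-0.24,-0.09,0],
  [-0.23,-0.1,0],
  [-0.23,-0.1,0],
], yaw=[0,0,0,0,0], claw=[0.4,0.4,0.4,0.4,0.4])

```text
time_s: 11.55
ee_pos: [0.517, 0.1097, 0.0653]
tcp_rot: [-0.659, 1.571, 0.741]
wrist_force: [-3.8, 0.3, 1.1]
finger_gap: 0.703
```

```bash
python3 look.py 8; python3 cor.py 8
```

```text
11.65 [0.51704895 0.10974757 0.06538652] [-3.34199966  0.4686226   1.35666052]
8 right [371 267] bottom [345 298] 1808.5
```

View pics/z8.png

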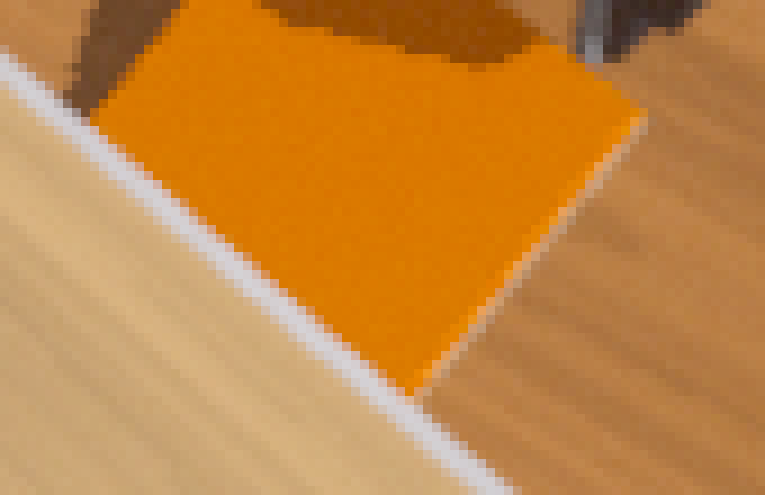

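```bash
cat > th.py <<'E'
import sys
from h import *
S=dict(np.load("scene4.npz"))
a=np.radians(-9.8);xb=np.array([np.cos(a),np.sin(a),0]);yb=np.array([-xb[1],xb[0],0])
c0=ray(S,(371.5,275),.012)  # near-left top corner at th=0
xs=xb@c0+.1; yl=yb@c0
print("xs",xs,"yl",yl)
for d in range(0,66,3):
    th=np.radians(d);x=xs-.012*np.sin(th)-.1*np.cos(th)+.012*np.sin(th);z=.1*np.sin(th)+.012*np.cos(th)
    X=x*xb+yl*yb+np.array([0,0,z]);u=S["K"]@(S["R"]@X+S["t"]);print(d,np.round(u[:2]/u[2],1),"tip-contact z(h3.3) %.1f"%(100*np.sin(th)+3.3*np.cos(th)))
E
python3 th.py
```

```text
xs 0.5983934305659762 yl 0.2538250979221267
0 [371.5 275. ] tip-contact z(h3.3) 3.3
3 [371.7 273.9] tip-contact z(h3.3) 8.5
6 [371.8 272.9] tip-contact z(h3.3) 13.7
9 [371.8 272. ] tip-contact z(h3.3) 18.9
12 [371.8 271.2] tip-contact z(h3.3) 24.0
15 [371.7 270.4] tip-contact z(h3.3) 29.1
18 [371.5 269.7] tip-contact z(h3.3) 34.0
21 [371.2 269.1] tip-contact z(h3.3) 38.9
24 [370.8 268.6] tip-contact z(h3.3) 43.7
27 [370.4 268.2] tip-contact z(h3.3) 48.3
30 [369.9 267.9] tip-contact z(h3.3) 52.9
33 [369.3 267.6] tip-contact z(h3.3) 57.2
36 [368.6 267.5] tip-contact z(h3.3) 61.4
39 [367.9 267.5] tip-contact z(h3.3) 65.5
42 [367.1 267.6] tip-contact z(h3.3) 69.4
45 [366.2 267.7] tip-contact z(h3.3) 73.0
48 [365.2 268. ] tip-contact z(h3.3) 76.5
51 [364.2 268.4] tip-contact z(h3.3) 79.8
54 [363.1 268.9] tip-contact z(h3.3) 82.8
57 [361.9 269.4] tip-contact z(h3.3) 85.7
60 [360.7 270.1] tip-contact z(h3.3) 88.3
63 [359.4 270.9] tip-contact z(h3.3) 90.6
```

The measured corner (371,267) agrees with the projected position for 27° (370,268), and the reaction lies along the face normal. Continuing.

>>> move_arm([
  [-0.21,-0.13,0],
  [-0.22,-0.11,0],
  [-0.22,-0.12,0],
  [-0.21,-0.12,0],
  [-0.21,-0.13,0],
], yaw=[0,0,0,0,0], claw=[0.4,0.4,0.4,0.4,0.4])

```text
time_s: 12.28
ee_pos: [0.523, 0.1087, 0.076]
tcp_rot: [-0.894, 1.571, 0.506]
wrist_force: [-4.2, 0.0, 1.2]
finger_gap: 0.702
```

```bash
python3 look.py 9; python3 cor.py 9
```

```text
12.375 [0.52309626 0.1086779  0.07607226] [-5.13870783  0.21913672  1.99411439]
9 right [368 268] bottom [345 298] 1792.5
```

View pics/scene9.png

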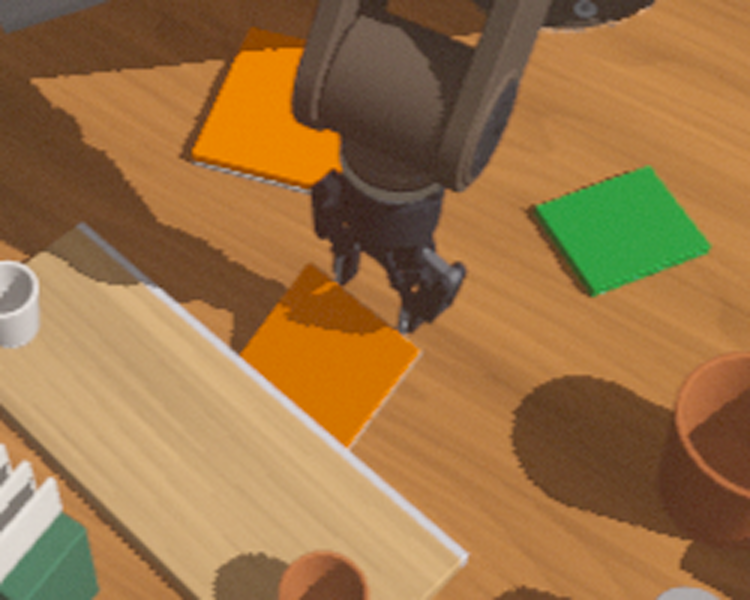

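About 34°, following well, with a press of 5.5 N along the normal.

>>> move_arm([
  [-0.21,-0.13,0],
  [-0.2,-0.14,0],
  [-0.2,-0.14,0],
  [-0.19,-0.15,0],
  [-0.19,-0.15,0],
], yaw=[0,0,0,0,0], claw=[0.4,0.4,0.4,0.4,0.4])

```text
time_s: 13.0
ee_pos: [0.5303, 0.1075, 0.0859]
tcp_rot: [-1.222, 1.57, 0.178]
wrist_force: [-1.9, 0.3, 0.9]
finger_gap: 0.694
```

```bash
python3 look.py 10; python3 cor.py 10
```

```text
13.1 [0.53034875 0.10749273 0.08592747] [-1.8542528   0.22718652  0.94904537]
10 right [367 267] bottom [345 298] 1758.5
```

>>> move_arm([
  [0.03,-0.04,0],
  [-0.19,-0.16,0],
  [-0.18,-0.17,0],
], yaw=[0,0,0], claw=[0.4,0.4,0.4])

```text
time_s: 13.48
ee_pos: [0.5335, 0.1069, 0.0892]
tcp_rot: [1.633, 1.57, 3.033]
wrist_force: [-4.6, 1.1, 1.7]
finger_gap: 0.705
```

```bash
python3 look.py 11; python3 cor.py 11
```

```text
13.575 [0.53366959 0.1068568  0.08933617] [-4.23958152  0.40849431  2.77846768]
11 right [366 267] bottom [345 298] 1732.0
```

View pics/z11.png

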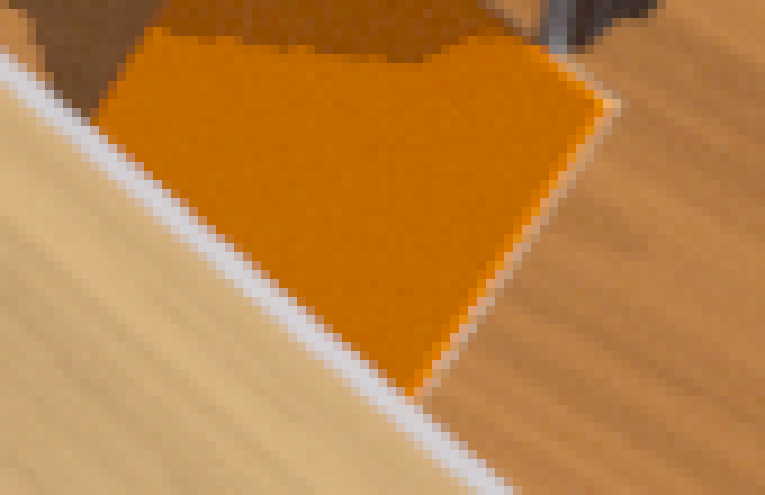

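About 44°, corner at (367,267), both fingers engaged.

>>> move_arm([
  [-0.17,-0.17,0],
  [-0.17,-0.17,0],
  [-0.16,-0.18,0],
  [-0.16,-0.18,0],
], yaw=[0,0,0,0], claw=[0.4,0.4,0.4,0.4])

```text
time_s: 14.08
ee_pos: [0.5406, 0.1057, 0.0959]
tcp_rot: [-0.762, 1.571, 0.638]
wrist_force: [-4.3, 0.1, 3.0]
finger_gap: 0.696
```

>>> move_arm([
  [-0.15,-0.19,0],
  [-0.14,-0.19,0],
  [-0.14,-0.2,0],
], yaw=[0,0,0], claw=[0.4,0.4,0.4])

```text
time_s: 14.45
ee_pos: [0.5463, 0.1047, 0.1002]
tcp_rot: [-0.53, 1.571, 0.87]
wrist_force: [-5.5, 1.3, 5.2]
finger_gap: 0.701
```

```bash
python3 look.py 12; python3 cor.py 12
```

```text
14.55 [0.54643326 0.10469169 0.10033335] [-4.96034561  1.01363704  5.6516434 ]
12 right [363 268] bottom [345 298] 1603.5
```

View pics/scene12.png

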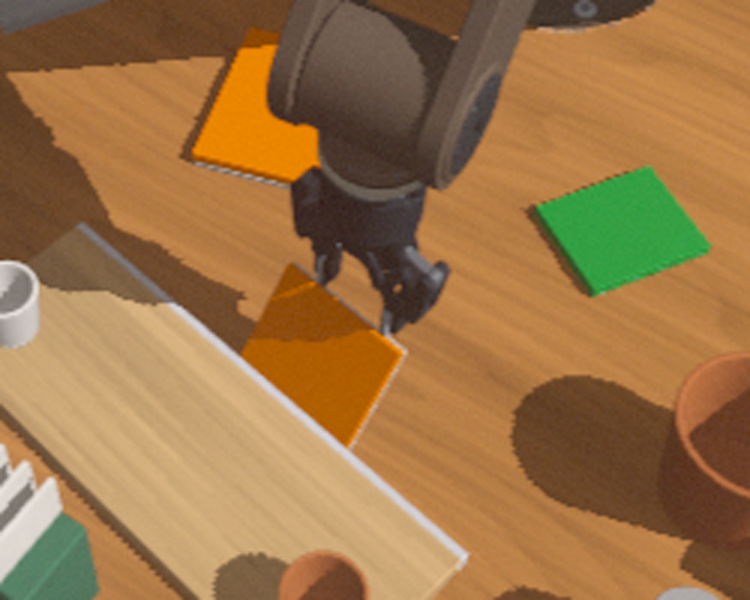

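About 54°, and the reaction along the normal is 7.5 N. I continue with slightly less press.

>>> move_arm([
  [-0.16,-0.18,0],
  [-0.14,-0.2,0],
  [-0.13,-0.2,0],
  [-0.12,-0.21,0],
], yaw=[0,0,0,0], claw=[0.4,0.4,0.4,0.4])

```text
time_s: 15.05
ee_pos: [0.5543, 0.1033, 0.1056]
tcp_rot: [-1.206, 1.57, 0.194]
wrist_force: [-2.2, -0.6, 2.5]
finger_gap: 0.704
```

>>> move_arm([
  [-0.12,-0.21,0],
  [-0.11,-0.22,0],
  [-0.1,-0.22,0],
], yaw=[0,0,0], claw=[0.4,0.4,0.4])

```text
time_s: 15.42
ee_pos: [0.5606, 0.1022, 0.1089]
tcp_rot: [-1.14, 1.57, 0.26]
wrist_force: [-1.4, 0.9, 1.7]
finger_gap: 0.7
```

```bash
python3 look.py 13; python3 cor.py 13
```

```text
15.525 [0.56068987 0.10218558 0.10888967] [-0.08341038  0.42918183  1.96436309]
13 right [359 270] bottom [345 298] 1420.5
```

View pics/scene13.png

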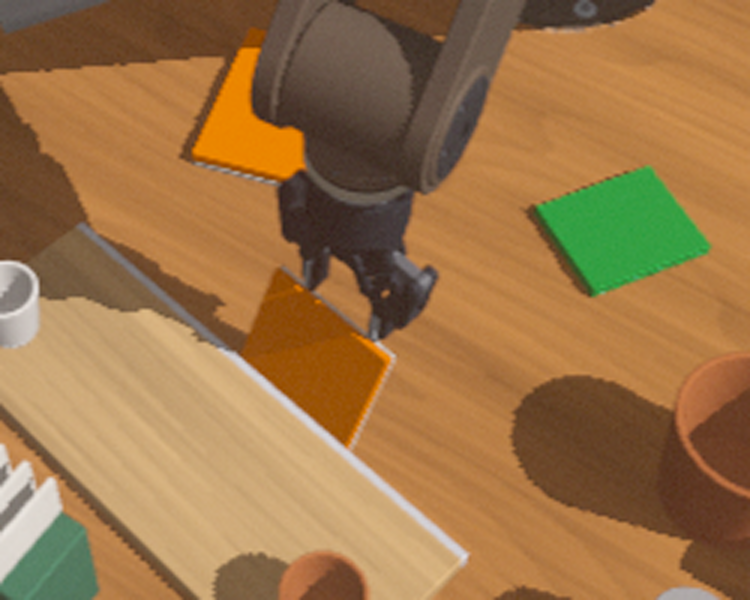

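About 64°; the press has dropped to 2 N, so I restore it before going on.

>>> move_arm([
  [0.02,-0.05,0],
  [-0.09,-0.23,0],
  [-0.08,-0.23,0],
  [-0.07,-0.23,0],
], yaw=[0,0,0,0], claw=[0.4,0.4,0.4,0.4])

```text
time_s: 16.02
ee_pos: [0.5676, 0.101, 0.1114]
tcp_rot: [0.135, 1.571, 1.535]
wrist_force: [-4.5, -0.6, 7.4]
finger_gap: 0.704
```

```bash
python3 look.py 14; python3 cor.py 14
```

```text
16.125 [0.56783849 0.10102196 0.11147334] [-2.83150275  0.74095725  6.7579907 ]
14 right [357 272] bottom [345 298] 1319.5
```

>>> move_arm([
  [-0.09,-0.23,0],
  [-0.08,-0.23,0],
  [-0.08,-0.24,0],
  [-0.06,-0.24,0],
], yaw=[0,0,0,0], claw=[0.4,0.4,0.4,0.4])

```text
time_s: 16.62
ee_pos: [0.5771, 0.0994, 0.1143]
tcp_rot: [-1.123, 1.57, 0.277]
wrist_force: [-2.0, -0.7, 5.6]
finger_gap: 0.7
```

```bash
python3 look.py 15; python3 cor.py 15
```

```text
16.725 [0.57733215 0.09933018 0.11432989] [-2.23598591  0.79570674  5.29578336]
15 right [355 273] bottom [345 298] 1178.0
```

View pics/scene15.png

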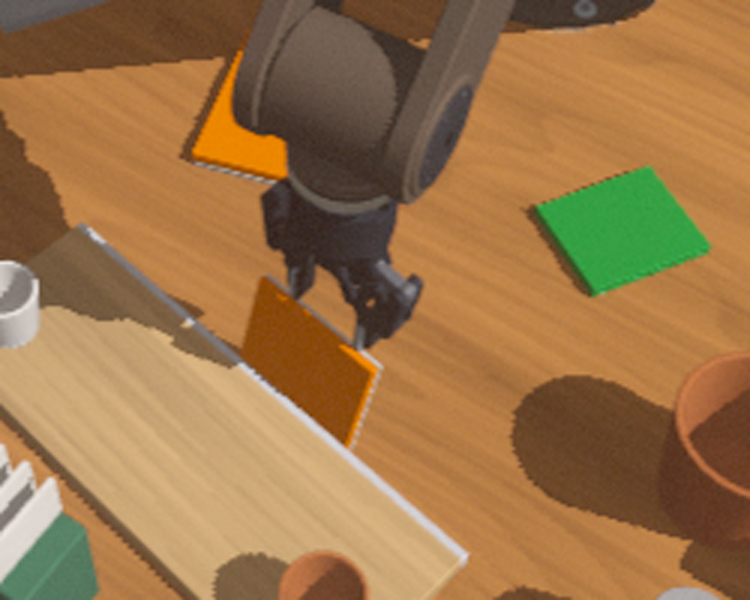

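About 75°. I continue to upright.

>>> move_arm([
  [-0.05,-0.25,0],
  [-0.05,-0.25,0],
  [-0.04,-0.25,0],
  [-0.04,-0.25,0],
], yaw=[0,0,0,0], claw=[0.4,0.4,0.4,0.4])

```text
time_s: 17.23
ee_pos: [0.5872, 0.0976, 0.1162]
tcp_rot: [-1.331, 1.57, 0.069]
wrist_force: [-0.8, -0.3, 4.6]
finger_gap: 0.701
```

```bash
python3 look.py 16; python3 cor.py 16
```

```text
17.325 [0.58731416 0.0975952  0.11610882] [-1.38738588  0.3141609   5.48898149]
16 right [352 275] bottom [345 298] 1012.0
```

View pics/scene16.png

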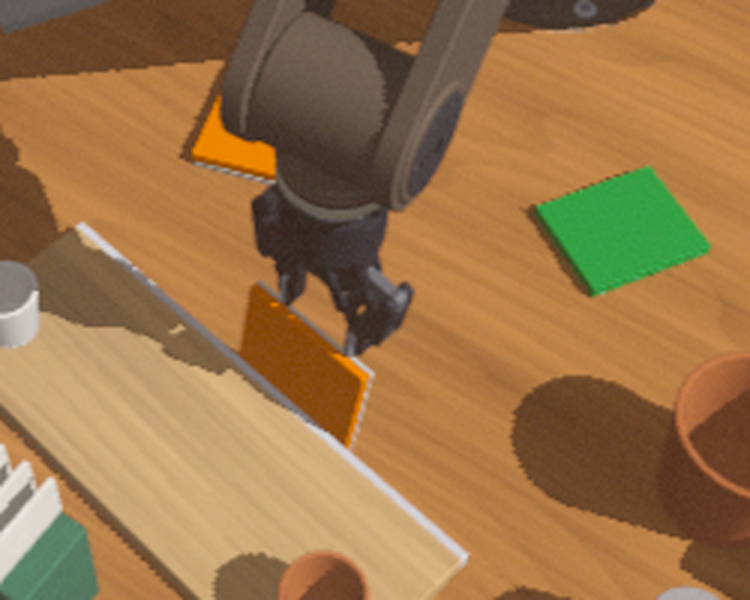

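>>> move_arm([
  [-0.03,-0.25,0],
  [-0.02,-0.26,0],
  [-0.01,-0.26,0],
  [-0.01,-0.26,0],
], yaw=[0,0,0,0], claw=[0.4,0.4,0.4,0.4])

```text
time_s: 17.82
ee_pos: [0.5974, 0.0958, 0.1169]
tcp_rot: [-1.388, 1.57, 0.012]
wrist_force: [-0.1, -0.8, 5.0]
finger_gap: 0.704
```

```bash
python3 look.py 17; python3 cor.py 17
```

```text
17.925 [0.59753353 0.09579869 0.11689333] [-0.50820716 -1.17382143  5.37834336]
17 right [349 278] bottom [345 298] 821.5
```

View pics/scene17.png

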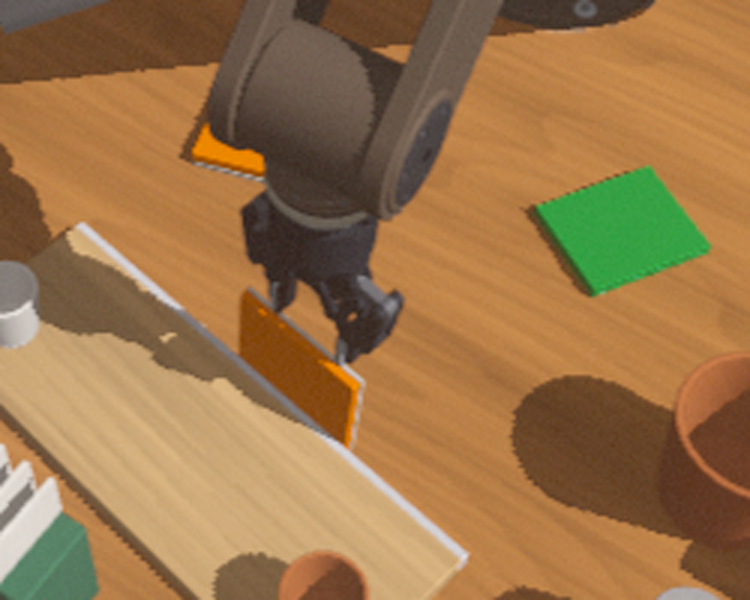

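About 87°. I drag the top forward to tip it over the strip.

>>> move_arm([
  [0,-0.26,0],
  [0,-0.26,0],
  [0,-0.26,0],
  [0,-0.26,0],
], yaw=[0,0,0,0], claw=[0.4,0.4,0.4,0.4])

```text
time_s: 18.42
ee_pos: [0.6078, 0.0941, 0.1173]
tcp_rot: [-1.399, 1.569, 0.001]
wrist_force: [-1.8, -1.5, 9.3]
finger_gap: 0.701
```

```bash
python3 look.py 18; python3 cor.py 18
```

```text
18.525 [0.60794487 0.09404111 0.11731036] [-0.92439272 -0.86915804  9.2022545 ]
18 right [346 299] bottom [346 299] 639.0
```

View pics/scene18.png

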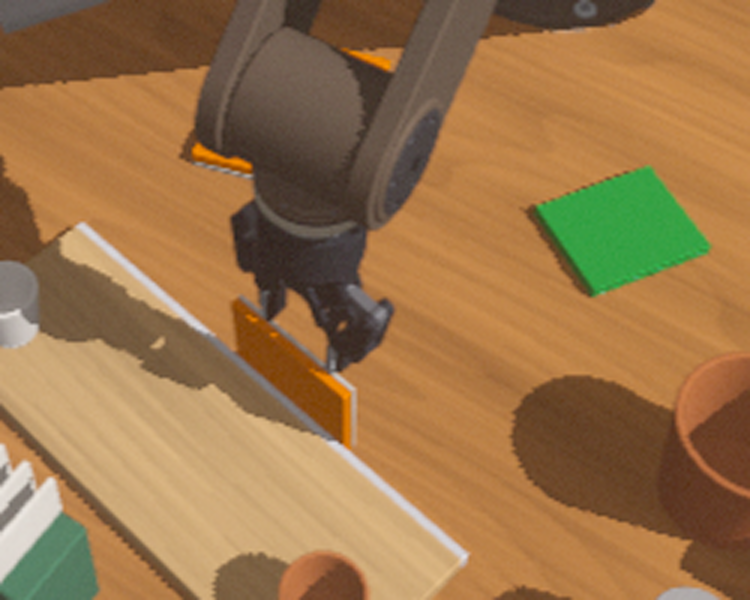

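Upright against the strip. I ease the downward press and keep dragging.

>>> move_arm([
  [-0.02,-0.2,0],
  [-0.02,-0.2,0],
  [0,-0.2,0],
], yaw=[0,0,0], claw=[0.4,0.4,0.4])

```text
time_s: 18.9
ee_pos: [0.6135, 0.0931, 0.1173]
tcp_rot: [-1.383, 1.57, 0.017]
wrist_force: [-0.5, -1.0, 5.4]
finger_gap: 0.698
```

```bash
python3 look.py 19; python3 cor.py 19
```

```text
19.0 [0.61367968 0.09303293 0.11729452] [-0.55698229 -0.57079118  5.38525368]
19 right [346 299] bottom [346 299] 522.5
```

View pics/scene19.png

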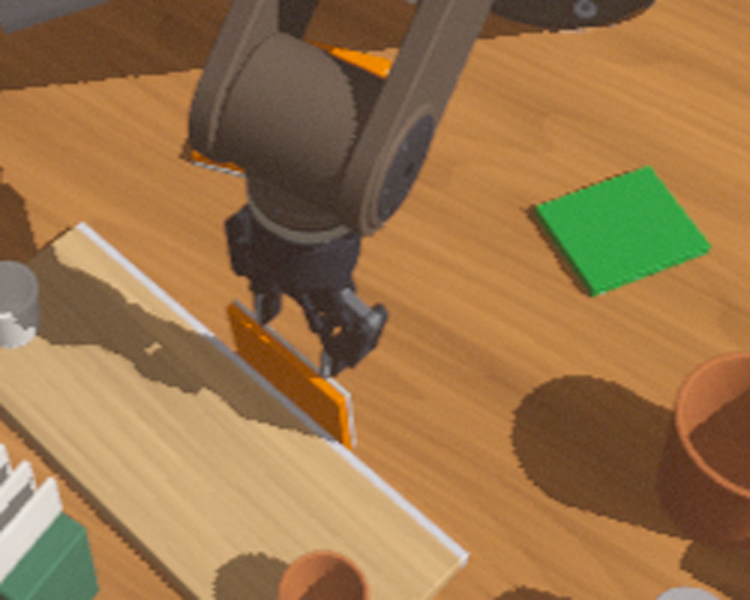

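>>> move_arm([
  [-0.01,-0.2,0],
  [0,-0.2,0],
  [0,-0.2,0],
  [0,-0.2,0],
], yaw=[0,0,0,0], claw=[0.4,0.4,0.4,0.4])

```text
time_s: 19.5
ee_pos: [0.621, 0.0918, 0.1168]
tcp_rot: [1.553, 1.57, 2.953]
wrist_force: [-0.4, -0.5, 0.7]
finger_gap: 0.705
```

```bash
python3 look.py 20; python3 cor.py 20
```

```text
19.6 [0.62099695 0.0917669  0.11675982] [-0.87801124  0.02147797  0.28145513]
20 right [346 299] bottom [346 299] 382.0
```

View pics/scene20.png

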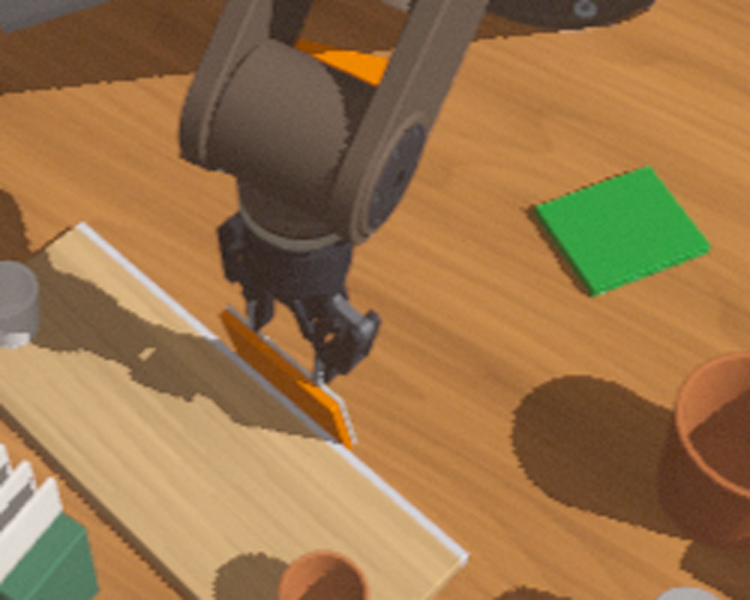

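>>> move_arm([
  [0.05,-0.1,0],
  [0.02,-0.2,0],
  [0.03,-0.2,0],
  [0.04,-0.2,0],
  [0.04,-0.2,0],
], yaw=[0,0,0,0,0], claw=[0.4,0.4,0.4,0.4,0.4])

```text
time_s: 20.23
ee_pos: [0.6299, 0.0902, 0.1152]
tcp_rot: [0.765, 1.571, 2.164]
wrist_force: [0.1, -0.8, 0.3]
finger_gap: 0.7
```

```bash
python3 look.py 21
```

```text
20.325 [0.62999994 0.09022179 0.11517472] [0.11774347 0.35866121 0.27102191]
```

View pics/scene21.png

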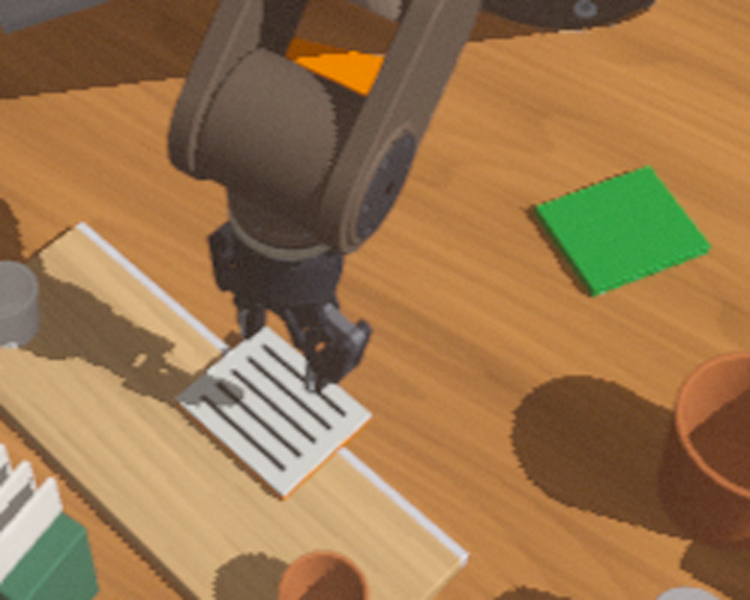

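It has tipped over and lies on the board white face up, overhanging the front. I back off and measure.

>>> move_arm([
  [-1,1.5,0],
  [0,3,0],
  [0,3,0],
  [0,0,0],
], yaw=[0,0,0,0], claw=[0.4,0.4,0.4,0.4])

```text
time_s: 20.82
ee_pos: [0.5537, 0.1035, 0.1262]
tcp_rot: [1.632, 1.57, 3.033]
wrist_force: [1.4, -0.7, 0.5]
finger_gap: 0.7
```

```bash
python3 look.py 22
python3 - <<'E'
from h import *
S=dict(np.load("scene22.npz"))
a=np.radians(-9.8);xb=np.array([np.cos(a),np.sin(a),0]);yb=np.array([-xb[1],xb[0],0])
hsv=cv2.cvtColor(S["pixels"],cv2.COLOR_RGB2HSV);m=cv2.inRange(hsv,(0,0,140),(180,60,255));m=cv2.morphologyEx(m,cv2.MORPH_OPEN,np.ones((3,3)))
m[:,:285]=0;m[:255]=0;m[325:]=0;m[:,362:]=0
cv2.imwrite("pics/m22.png",m)
cs,_=cv2.findContours(m,0,1);k=cv2.convexHull(max(cs,key=cv2.contourArea))
q=k[:,0,:]
for n,c in(("left(far-right)",q[q[:,0].argmin()]),("right(near-left)",q[q[:,0].argmax()]),("bottom(far-left)",q[q[:,1].argmax()]),("top(near-right)",q[q[:,1].argmin()])):
    X=ray(S,c,.030);print(n,c,X[:2],"xb %.4f yb %.4f"%(xb@X,yb@X))
E
```

```text
20.925 [0.55603412 0.10318362 0.12614728] [-0.43599183 -0.61968942  0.09402494]
left(far-right) [289 283] [0.67602862 0.02049612] xb 0.6627 yb 0.1353
right(near-left) [352 287] [0.59936757 0.1485448 ] xb 0.5653 yb 0.2484
bottom(far-left) [325 314] [0.69379044 0.13571284] xb 0.6606 yb 0.2518
top(near-right) [318 262] [0.58810729 0.04322891] xb 0.5722 yb 0.1427
```

View pics/scene22.png

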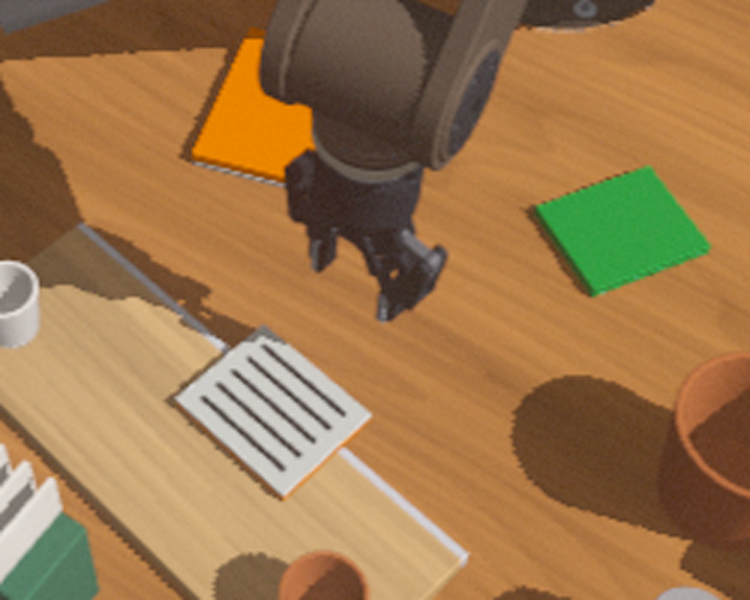

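View pics/top22.png

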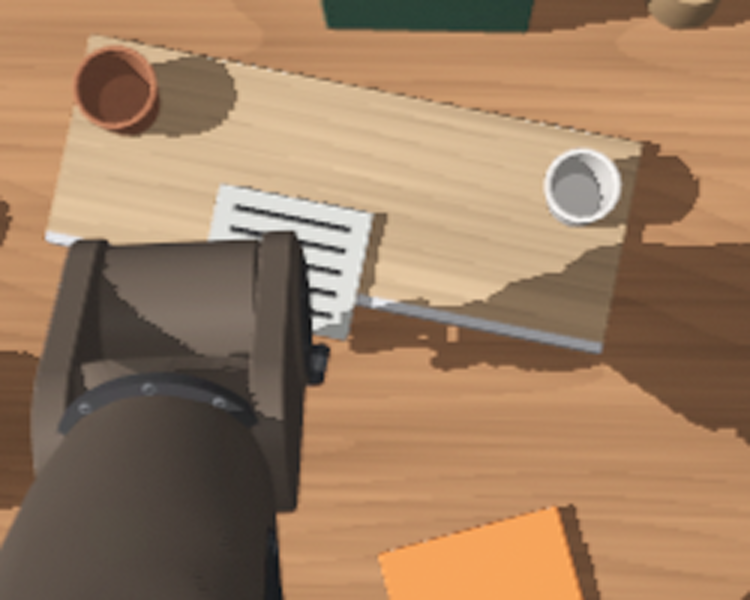

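The slab lies squarely, with its near edge at board-x of about 0.565. It needs to go in by about 50 mm. I lower in front of it with the fingertips at about 23 mm, above the strip and below the slab's top.

>>> move_arm([
  [2.5,0,0],
  [2.5,0,0],
  [2.5,0,0],
  [1.1,0,0],
  [0,0,0],
], yaw=[0,0,0,0,0], claw=[0.4,0.4,0.4,0.4,0.4])

```text
time_s: 21.55
ee_pos: [0.5561, 0.1029, 0.039]
tcp_rot: [1.666, 1.57, 3.065]
wrist_force: [-0.2, -0.3, 0.8]
finger_gap: 0.705
```

>>> move_arm([
  [0,-0.6,0],
  [0,-0.6,0],
  [0,-0.4,0],
  [0,-0.4,0],
  [0,-0.4,0],
], yaw=[0,0,0,0,0], claw=[0.4,0.4,0.4,0.4,0.4])

```text
time_s: 22.18
ee_pos: [0.5796, 0.0989, 0.0393]
tcp_rot: [1.605, 1.57, 3.005]
wrist_force: [-1.0, -0.0, 1.3]
finger_gap: 0.701
```

```bash
python3 look.py 23
```

```text
22.275 [0.57992742 0.09888765 0.03928413] [-0.49772179 -0.297704    0.06276633]
```

View pics/scene23.png

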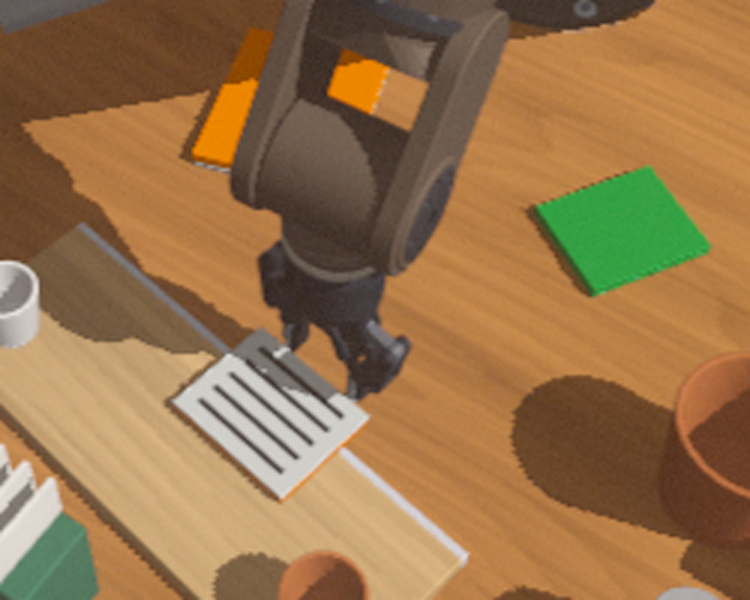

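Contact is made and the slab has begun to slide. I push 50 mm more.

>>> move_arm([
  [0,-0.5,0],
  [0,-0.5,0],
  [0,-0.5,0],
  [0,-0.5,0],
  [0,-0.5,0],
], yaw=[0,0,0,0,0], claw=[0.4,0.4,0.4,0.4,0.4])

```text
time_s: 22.9
ee_pos: [0.6046, 0.0946, 0.0392]
tcp_rot: [0.723, 1.571, 2.123]
wrist_force: [-0.4, -0.0, -0.6]
finger_gap: 0.698
```

>>> move_arm([
  [0,-0.5,0],
  [0,-0.5,0],
  [0,-0.5,0],
  [0,-0.5,0],
  [0,-0.5,0],
], yaw=[0,0,0,0,0], claw=[0.4,0.4,0.4,0.4,0.4])

```text
time_s: 23.52
ee_pos: [0.6292, 0.0904, 0.0393]
tcp_rot: [0.146, 1.571, 1.546]
wrist_force: [-0.5, -0.2, -1.4]
finger_gap: 0.706
```

>>> move_arm([
  [0,0,0],
  [0,1,0],
  [0,3,0],
  [-3,3,0],
  [-3,4,0],
], yaw=[0,0,0,0,0], claw=[0.4,0.4,0.4,0.4,0.4])

```text
time_s: 24.15
ee_pos: [0.5189, 0.1093, 0.0997]
tcp_rot: [1.669, 1.57, 3.069]
wrist_force: [0.6, 0.2, -0.1]
finger_gap: 0.698
```

>>> move_arm([
  [-5,1,0],
  [-5,0,0],
  [-5,0,5],
  [0,0,6],
  [0,0,6],
], yaw=[0,0,0,0,0], claw=[0.4,0.4,0.4,0.4,0.4])

```text
time_s: 24.78
ee_pos: [0.538, 0.2742, 0.2444]
tcp_rot: [-1.016, 1.569, 0.383]
wrist_force: [1.8, -0.8, -0.6]
finger_gap: 0.701
```

```bash
python3 look.py 24
```

```text
24.875 [0.53787542 0.27703069 0.24326215] [-0.23040592 -0.71762257  0.22175353]
```

View pics/scene24.png

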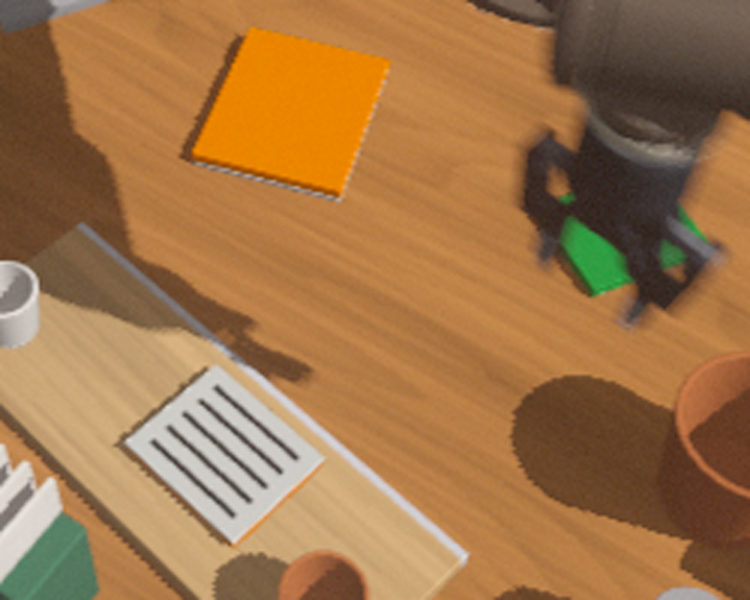

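View pics/top24.png

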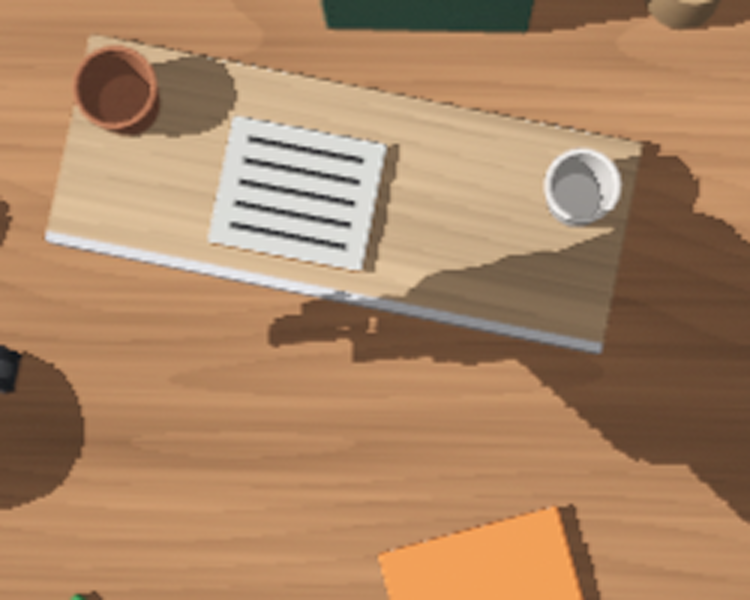

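The slab lies white face up, wholly on the wood and clear of the strip, and the bystanders are in place. I let the arm settle, then check it numerically from both views.

>>> move_arm([
  [0,0,0],
  [0,0,0],
], yaw=[0,0], claw=[0.4,0.4])

```text
time_s: 25.12
ee_pos: [0.5382, 0.2716, 0.2435]
tcp_rot: [2.283, 1.57, -2.601]
wrist_force: [0.9, -0.6, -0.5]
finger_gap: 0.702
```

```bash
python3 look.py 25
python3 - <<'E'
from h import *
T=dict(np.load("top25.npz"));S=dict(np.load("scene25.npz"));T0=dict(np.load("top0.npz"))
def cen(c,box):
    x0,x1,y0,y1=box;hsv=cv2.cvtColor(c["pixels"],cv2.COLOR_RGB2HSV);m=cv2.inRange(hsv,(0,0,120),(180,60,255))
    w=np.zeros_like(m);w[y0:y1,x0:x1]=m[y0:y1,x0:x1];w=cv2.morphologyEx(w,cv2.MORPH_OPEN,np.ones((3,3)))
    k=max(cv2.findContours(w,0,1)[0],key=cv2.contourArea);k=cv2.convexHull(k);q=cv2.boxPoints(cv2.minAreaRect(k));m=cv2.moments(k)
    return np.array([m['m10']/m['m00'],m['m01']/m['m00']]),q
a=np.radians(-9.8);xb=np.array([np.cos(a),np.sin(a),0]);yb=np.array([-xb[1],xb[0],0])
ct,q=cen(T,(255,322,145,201));cs,_=cen(S,(265,340,268,335))
X=tri(T,ct,S,cs);print("top-face centre tri",X,"by plane",ray(T,ct,.03),ray(S,cs,.03))
P=ray(T,ct,.03);bl,br=ray(T,(219.5,122),.018),ray(T,(404.5,156.5),.018)
print("behind wood front:",xb@P-((xb@bl+xb@br)/2-.16))
Q=np.array([ray(T,u,.03) for u in q]);print("sides",np.linalg.norm(Q-np.roll(Q,1,0),axis=1),"xb",Q@xb)
d=cv2.absdiff(T["pixels"],T0["pixels"]).max(2);
for n,(x0,x1,y0,y1) in dict(spot=(212,246,122,158),cup=(370,402,156,188),tray=(478,570,168,284),trowel=(462,512,286,350),jar=(106,140,166,204),pot=(98,162,228,290)).items():print(n,"changed px",int((d[y0:y1,x0:x1]>60).sum()))
E
```

```text
25.225 [0.53848459 0.27151456 0.24365766] [0.35291975 0.40270674 0.54610835]
top-face centre tri [0.69020662 0.07623323 0.02539129] by plane [0.68903495 0.07626606 0.03      ] [0.69252708 0.07711666 0.03      ]
behind wood front: 0.06755707072166983
sides [0.12259327 0.10179333 0.123212   0.1014432 ] xb [0.61590429 0.71769274 0.71701669 0.61557419]
spot changed px 0
cup changed px 8
tray changed px 815
trowel changed px 2463
jar changed px 334
pot changed px 634
```

```bash
python3 -c "
from cell import arm
print(arm.sign_off())"
```

```text
the job is handed in; nothing more can be done
None
```

The holder now lies white slotted face up on the board, wholly on the wood, and the job was handed in at about 25 s of the 70 s allowed. No verdict was reported.

**What I did:** I pushed the holder against the strip with two open fingertips. Pressing its near edge, I carried it round the arc to upright, dragged its top over the strip until it tipped onto the board, and slid it in about 50 mm. The press read mostly 2–9 N, with a highest reading of about 9.3 N. Those readings come only at the end of each move, so I can't rule out short peaks between them.

**Last checks:**
- **Position:** the centre is about 68 mm behind the wood's front edge (allowed 45 to 125 mm). The near edge is about 18 mm onto the wood and the holder is square to the board.
- **Size:** the slab measures 0.123 x 0.102 m in the image, against the given 0.120 x 0.100 m.
- **Robot:** the arm stands clear and touches nothing.

**Checks that disagreed or were not clean:**
- **Height:** the two views put the white face at 25 mm instead of 30 mm. They read the same 5 mm low at the start (7 mm against a true 12 mm), so I took this as camera bias.
- **Bystanders:** the small pot and cup were unchanged before and after. The tray, trowel, jar and large pot regions did change in the pictures. I put this down to the arm and its shadow but did not check it, although no move was planned near them.

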